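# Hang up the wash basket, then present the ball tray to the code reader

## Task

The wire basket is standing on the sample tray: lift it off by its handle and leave it hanging by that handle on the hook stand. Then take the tray by its upright grip and carry it, never tipping it so that the loose grinding ball leaves its pocket, to the code reader, and hold it level and still, centred over the reader's window and about 100 mm above it. Finish while holding the tray there, and leave everything else on the bench where it stands.

Things in the scene. Friction and masses are not known exactly. Their poses are not given: they have to be found in the camera images.
- basket: Small open steel wire basket, 62 (x) x 102 (y) x 64 mm high, about 0.16 kg, with a rigid handle arching over it from one end (-y) to the other (+y). Origin: centre of its underside, z up. It starts standing on the tray's bare end, its y roughly along the tray's y.
- basket_bar (a point): Middle of the basket handle's straight level bar, 125 mm above the basket's underside. The bar runs along the basket's y, is 113 mm long, 10 mm wide (x) and 8 mm high; the room under it down to the basket's mouth is about 57 mm. It is long enough to be gripped beside its middle, leaving the middle free for the hook. The basket balances below the bar's middle.
- hook_stand: Fixed stand: grey base plate 130 x 100 x 12 mm, slim steel post (12 mm thick) 248 mm high, and near its top a hook of 8 mm round bar reaching out 97 mm along the stand's -x, with an upturned tip. Origin: at the foot of the post on the table, z up. It may stand to the left or to the right.
- hook_seat (a point): Where a handle should rest: on top of the hook's bar, 65 mm out from the post along the stand's -x, 235 mm above the table. The hook is level from 45 to 80 mm out and its tip rises to 18 mm above the seat at 97 mm. The handle is threaded over the tip from the front and lowered: it then lies along the stand's y, its bar's middle 4 mm above this point, the basket below the hook.
- tray: Grey plastic sample tray 230 (x) x 140 (y) mm, deck 8 mm thick with a 12 mm high edge, 0.35 kg, loose on the table. Origin: centre of its underside, z up. At its +x end is the ball's pocket, at its -x end the bare place where the basket stands.
- tray_grip (a point): Point in the tray's upright grip: a plain plate 60 mm long (along tray x), 10 mm thick (tray y), reaching from the deck (8 mm) to 59 mm above the tray's underside. This point lies 12 mm towards +x from the tray's origin and 40 mm above the underside; tray with ball balances about here.
- pocket (a point): Centre of the floor of the ball's shallow round pocket, on the deck, 78 mm towards tray +x from the tray's origin and 8 mm above its underside: a low ring 28 mm inside, 42 mm outside, its rim only 3 mm high. The ball rolls over the rim if the tray tips beyond about 35 degrees, or is jerked.
- ball_center (a point): Centre of the loose white ceramic grinding ball, 30 mm in diameter, lying free in the pocket (15 mm above its floor, with 5 mm of play all round).
- reader: Fixed code reader: low grey box 130 x 130 x 52 mm high with a dark square window on top, looking up. Origin: centre of its underside. It stands on the other side from the hook stand.
- window (a point): Centre of the reader's 70 mm window, on its top, 52 mm above the table.
- tip_box: Bystander: box of pipette tips 85 x 120 x 61 mm. Origin: centre of its underside. Leave it where it is.
- tube_rack: Bystander: orange tube rack 60 x 150 x 47 mm. Origin: centre of its underside. Leave it where it is.
- reagent: Bystander: amber glass bottle, 48 mm wide, 100 mm high. Origin: centre of its underside. Leave it where it is.
- dishes: Bystander: stack of clear dishes, 88 mm wide, 36 mm high. Origin: centre of its underside. Leave it where it is.
- beaker: Bystander: glass beaker, 66 mm wide, 70 mm high. Origin: centre of its underside. Leave it where it is.
- pen: Bystander: black marker pen, 130 mm long, 14 mm thick, lying. Origin: centre of its underside. Leave it where it is.

How it is judged:
On the way, in this order (a step that is already met when the one before it is completed fails the run):
1. the basket hangs by its handle on the hook, let go (contact force between basket and hook_stand above 0.5 N and distance between basket_bar and hook_seat below 0.04 m and angle between basket's own z axis and vertical below 0.5 rad and contact force between basket and the fingers below 0.05 N and linear speed of basket below 0.1 m/s), for 0.2 s.
2. the tray is lifted clear of the table in the gripper with the ball in its pocket (height (world z) of tray above 0.04 m and contact force between tray and the fingers above 1 N and distance between ball_center and pocket below 0.023 m), for 0.2 s.
At the end, for the whole second after the job is handed in: Tray held in the gripper, still, level within 0.1 rad, centre within 30 mm of the window's, underside 60 to 140 mm above it, not touching the reader; ball in its pocket; basket at rest, hanging on the hook, bar's middle within 40 mm of the seat, tilt under 0.5 rad (contact force between basket and hook_stand above 0.5 N and distance between basket_bar and hook_seat below 0.04 m and angle between basket's own z axis and vertical below 0.5 rad and distance between ball_center and pocket below 0.023 m and angle between tray's own z axis and vertical below 0.1 rad and horizontal distance between tray and window below 0.03 m and height (world z) of tray between 0.112 and 0.192 m and contact force between tray and the fingers above 1 N and contact force between tray and reader below 0.05 N and linear speed of tray below 0.03 m/s and linear speed of basket below 0.1 m/s); the arm keeps its last pose, push and grip.
It fails at once if the ball leaves its pocket (distance between ball_center and pocket above 0.03 m).
It fails at once if the tray is tipped beyond 0.4 rad (angle between tray's own z axis and vertical above 0.4 rad).
It fails at once if a bystander is knocked over or pushed away (moved more than 40 mm) (distance of any of tip_box, tube_rack, reagent, dishes, beaker, pen from where it was at the start of the episode above 0.04 m).
It also fails if it takes over 67 s, if anything falls off the work surface, if the arm or the gripper's body presses on something with over 40 N, if the wrist force passes 120 N, or if a joint passes its speed limit or range.

## Robot

A 6-joint arm with a two-finger parallel gripper is mounted at the origin on the work surface. World frame = base frame: x ahead of the robot, y to its left, z up, the work surface at z = 0. Lengths are in m, angles in rad, forces in N, time in s.
With the tool pointing down it reaches from about 0.425 to 1.125 m from the base axis. Payload 14.9 kg.
Tool frame: the origin (TCP) lies at the very end of the fingers, on their centre line; the grasp point (between the pads) lies 19 mm behind it; z points along the fingers, x is the direction in which the jaws open and shut, and the axes are right-handed (so a half turn about z gives the same grasp; the last joint's range is limited). The gripper opens to 91 mm and grips with 3 to 60 N. Pads are 32 mm wide; open, the fingers measure 118 mm over their backs; the gripper's body (76 mm by 178 mm) begins 60 mm behind the grasp point.
Start: joints at [-1.242, 0.379, 1.734, -0, 1.028, -0.033], TCP at [0.248, -0.655, 0.214] pointing down, gripper open.
Joint ranges: [-2.77, 2.77], [-0.74, 2.19], [0, 2.66], [-1.06, 4.2], [0.31, 2.87], [-3.08, 3.08]. Speed limits (rad/s): [1.89, 1.89, 2.39, 3.14, 3.14, 3.14].

## Interface

Orientations are given as a unit quaternion [x, y, z, w].
In Python, from plant import env gives the robot as it stands.
- The arm moves only by the tool send_rows, never from a script. Its argument "deltas" is a list that holds one entry, the list of rows, each a list of 7 numbers: the finger opening in mm, from 0 to 91.2, then the shift along the tool's x, y, z in units of 25 mm (1.0 is 25 mm), then the turn, a rotation vector about the tool's x, y, z in rad. In form: [[[fingers, x, y, z, wx, wy, wz], ...]]. A call has 1 to 12 rows; each row shifts and turns the commanded pose from where the row before left it, along the tool's axes as they then stand; what a row does not reach is not made up. A row lasts 1/12 s, in which the tool goes at most 41.7 mm and 7.16 degrees, less where a joint would pass 70% of its speed; a pose out of reach is approached as far as the arm can. A call is refused whole if a number of a shift passes 1 or a number of a turn 0.125, either way. A call with a gripper value outside its range is refused whole. The fingers move at their own pace and stop on an object; the grip force is fixed at half the most. Time passes only in rows, so rows that do not move let the fingers close. It gives the time, the measured TCP pose, the force and the opening at its end, in the units of the state.
- env.observe(): the state, without advancing time (a new reading comes with each control period).
- env.read_camera(name): name is "side" or "top"; returns the picture (384x512x3 uint8, red, green, blue); there is no depth.
- env.camera_model(name): a dict with "fov_y" (degrees; the focal length in pixels is half the picture's height over the tangent of half this angle, whatever the lens; pixels are square), "cx", "cy" (the principal point, pixels), "camera_from_world" (4x4, takes a point from world to camera coordinates). Camera axes: x right, y down, z forward; pixel columns grow to the right and rows downward; lengths in m; the calibration is good to about 2 mm. A picture is of the moment at which its call begins. camera_model takes no time and is no camera call.
- env.close_job(): hands the job in, once; it reports no verdict.
Trained networks look in the newest picture that a camera, given by its name, has taken for a name from the list of things; names that differ only in an ending like _2 or _b are one class to them, and where a whole thing is asked for, a point or a joint stands for the part that bears it (a point fixed in the world has none). Each returns a list of dicts, best first, with "p" (0 to 1); they miss things now and then, are a little off and sometimes report something else, mostly with a low value. They report only what shows in the picture. A call takes as long as a camera call.
- env.recognise(camera, name): "at" ([x, y, z] in m, in world coordinates, good to about 4 mm: the middle of the surface that is visible of it).
- env.trace(camera, name): "pixels" (384x512 bool, what is visible of it).
- env.spot_point(camera, name): "at" ([x, y, z] in m, in world coordinates, good to about 4 mm: a listed point, or the origin of a listed thing).
The state is a dict: "time_s": time; "joint_pos": joint angles; "dq": joint speeds; "joint_efforts": joint torques, N m; "tool_pos": TCP position; "eef_rot": TCP orientation; "wrist_force": force on the tool from outside, world axes, zero at the start; "moment": the same for the moment, N m; "opening": opening from 0.0 (shut) to 1.0 (fully open).
Only numpy, scipy, OpenCV 4.12 (cv2) and the standard library are available. Lean on these libraries where they do the work, as an engineer would, in place of code of your own. Each camera call takes 0.05 s, during which the arm holds its last target.

## Working session

There is one attempt and no reset: what is moved stays moved. The work goes in short steps, Python scripts to look and compute and a tool call to move; the robot and the scene stay as the last step left them, time stands still between calls to the robot, and variables do not carry over. Pictures are saved under pics/ and viewed, and the job is handed in when it is done.

Besides the shell and the picture viewer there is one more tool, called as name(argument=value, ...), one argument or row to a line, values as JSON. send_rows: Moves the arm, as the interface text tells. Its arguments: {"type":"object","properties":{"deltas":{"type":"array"}},"required":["deltas"]}

```bash
ls; mkdir -p pics
python3 - <<'E'
from plant import env
import cv2, numpy as np
print(env.observe())
for c in("side","top"):
    im=env.read_camera(c); cv2.imwrite(f"pics/a_{c}.png",im[:,:,::-1])
    m=env.camera_model(c); print(c,m)
    for n in("basket_bar","hook_seat","tray_grip","tray","pocket","window","basket","hook_stand"):
        try: print(n,[(round(d['p'],2),np.round(d['at'],3)) for d in env.spot_point(c,n)[:2]])
        except Exception as e: print(n,e)
E
```

```text
pics
{'time_s': 0.0, 'joint_pos': array([-1.24230210e+00,  3.79392084e-01,  1.73476068e+00,  1.40236407e-05,
        1.02849662e+00, -3.32988671e-02]), 'dq': array([-0.00069943, -0.00075464, -0.00097701, -0.00308186, -0.00050953,
       -0.00052066]), 'joint_efforts': array([-8.13912866e-04, -7.63736844e+01, -4.34370410e+01,  6.50118990e-02,
        4.24973282e-02, -7.23471203e-05]), 'tool_pos': array([ 0.24764112, -0.65432255,  0.21330973]), 'eef_rot': array([ 8.22783285e-01, -5.68354983e-01, -4.20919625e-04, -3.19429433e-04]), 'wrist_force': array([ 0.19070132,  0.89852182, -0.71374136]), 'moment': array([-0.03859243, -0.02359525, -0.00618427]), 'opening': 0.9987524973665047}
side {'fov_y': 52.94090802513625, 'cx': 257.59578012371304, 'cy': 194.0365200907927, 'camera_from_world': array([[ 0.99196245, -0.12516918, -0.01852502, -0.55606893],
       [-0.09577894, -0.64710421, -0.75636138,  0.1667616 ],
       [ 0.08268552,  0.7520564 , -0.65389164,  1.07164504],
       [ 0.        ,  0.        ,  0.        ,  1.        ]])}
basket_bar [(0.72, array([ 0.557, -0.035,  0.136]))]
hook_sea
[... 614 characters left out ...]
83593,  0.57889797],
       [ 0.12479944, -0.00427864, -0.99217276,  1.45369265],
       [ 0.        ,  0.        ,  0.        ,  1.        ]])}
basket_bar [(0.58, array([ 0.556, -0.034,  0.138])), (0.27, array([ 0.388, -0.352,  0.002]))]
hook_seat [(0.84, array([0.561, 0.313, 0.238]))]
tray_grip [(0.87, array([0.56 , 0.04 , 0.037])), (0.42, array([0.563, 0.111, 0.01 ]))]
tray [(0.91, array([ 0.563,  0.027, -0.003])), (0.18, array([ 0.554, -0.036,  0.138]))]
pocket [(0.57, array([0.563, 0.111, 0.008]))]
window [(0.78, array([ 0.624, -0.299,  0.051]))]
basket [(0.84, array([ 0.558, -0.036,  0.004]))]
hook_stand [(0.89, array([ 0.625,  0.309, -0.001])), (0.59, array([ 0.563,  0.027, -0.001]))]
```

View pics/a_side.png

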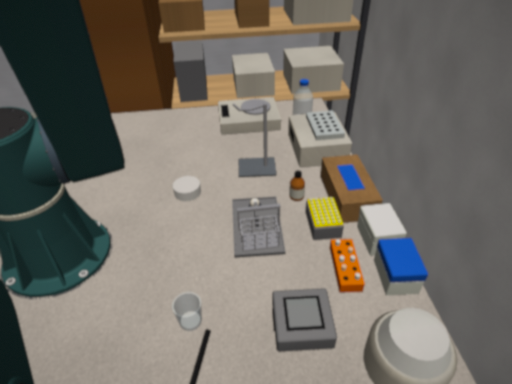

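View pics/a_top.png

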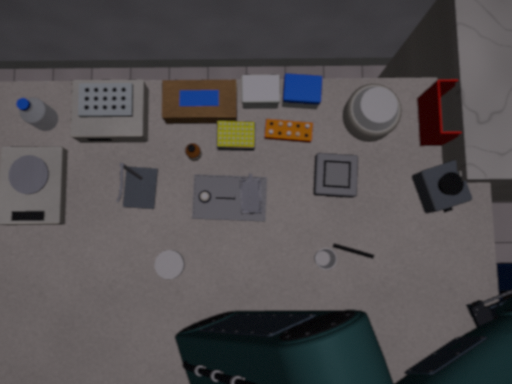

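Side view: stand at (257,167), tray with basket at (258,226), reader at (303,318). Top view: stand at (138,187), tray at (230,198), reader at (337,174). The beaker, dishes and bottle are well away from the path. Next I'll measure the yaws more precisely.

```bash
cat > h.py <<'E'
from plant import env
import cv2, numpy as np
def ray(c,uv,z):
    m=env.camera_model(c); f=192/np.tan(np.radians(m['fov_y']/2)); T=m['camera_from_world']
    uv=np.atleast_2d(uv).astype(float)
    d=np.c_[(uv[:,0]-m['cx'])/f,(uv[:,1]-m['cy'])/f,np.ones(len(uv))]@T[:3,:3]
    o=-T[:3,:3].T@T[:3,3]
    return o+d*((z-o[2])/d[:,2])[:,None]
def proj(c,P):
    m=env.camera_model(c); f=192/np.tan(np.radians(m['fov_y']/2)); T=m['camera_from_world']
    p=np.atleast_2d(P)@T[:3,:3].T+T[:3,3]
    return np.c_[f*p[:,0]/p[:,2]+m['cx'],f*p[:,1]/p[:,2]+m['cy']]
E
python3 - <<'E'
from h import *
for c in("top","side"):
    im=env.read_camera(c)
    for n,z in(("tray",0.012),("hook_stand",0.012),("reader",0.052),("basket",0.133)):
        r=env.trace(c,n)
        if not r: print(c,n,"none");continue
        M=r[0]['pixels']; v,u=np.nonzero(M)
        P=ray(c,np.c_[u,v],z)[:,:2].astype(np.float32)
        (cx,cy),(w,h),a=cv2.minAreaRect(P*1000)
        print(c,n,round(r[0]['p'],2),M.sum(),np.round([cx,cy,w,h,a],1),[u.min(),u.max(),v.min(),v.max()])
        if c=="top": cv2.imwrite(f"/tmp/m_{n}.png",M*np.uint8(255))
im=env.read_camera("top")
a=cv2.resize(im[150:230,185:275],None,fx=6,fy=6,interpolation=cv2.INTER_CUBIC)
b=cv2.resize(im[150:230,100:170],None,fx=3.6,fy=6,interpolation=cv2.INTER_CUBIC)
cv2.imwrite("pics/b.png",np.hstack([a,b])[:,:,::-1])
im=env.read_camera("side")
a=cv2.resize(im[185:265,215:300],None,fx=5,fy=5,interpolation=cv2.INTER_CUBIC)
b=cv2.resize(im[95:175,225:290],None,fx=5,fy=5,interpolation=cv2.INTER_CUBIC)
cv2.imwrite("pics/c.png",np.hstack([a,b])[:,:,::-1])
E
```

```text
top tray 0.81 2444 [558.7  32.4 232.2 141.8  86.9] [np.int64(191), np.int64(266), np.int64(174), np.int64(220)]
top hook_stand 0.71 1461 [597.5 322.7 121.9 138.3  85.6] [np.int64(116), np.int64(157), np.int64(163), np.int64(208)]
top reader 0.93 1832 [ 619.7 -296.3  134.6  133.6   86.6] [np.int64(313), np.int64(357), np.int64(154), np.int64(197)]
top basket 0.88 736 [555.3 -33.8  57.9 113.5  89.5] [np.int64(240), np.int64(260), np.int64(174), np.int64(213)]
side tray 0.85 1950 [560.   21.1 242.1 145.   87.4] [np.int64(232), np.int64(284), np.int64(197), np.int64(257)]
side hook_stand 0.82 900 [610.2 500.9 510.4 128.6  85.6] [np.int64(237), np.int64(275), np.int64(104), np.int64(177)]
side reader 0.75 3603 [ 621.4 -316.8  149.6  133.7   85.1] [np.int64(272), np.int64(336), np.int64(289), np.int64(351)]
side basket 0.94 1391 [ 554.2 -104.2  153.7  110.5   87.3] [np.int64(237), np.int64(281), np.int64(205), np.int64(251)]
```

View pics/b.png

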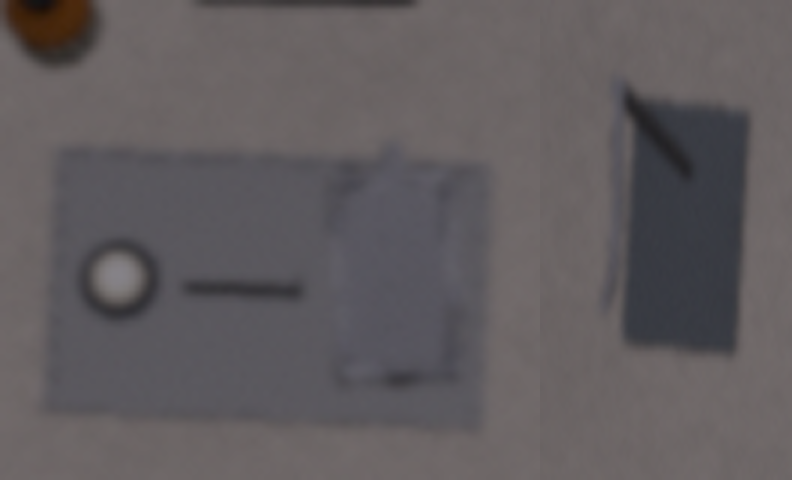

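View pics/c.png

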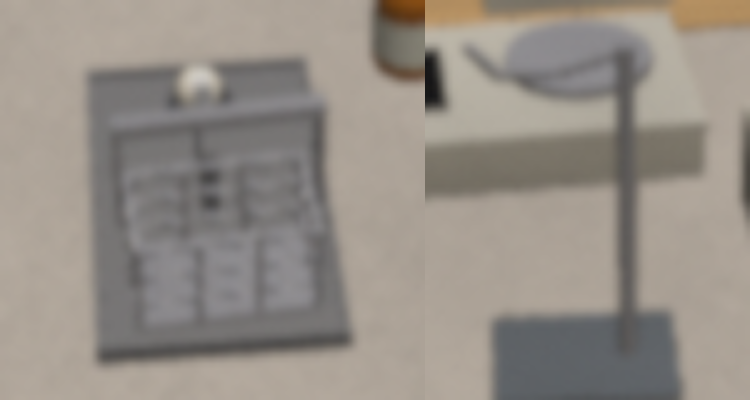

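Run:
```python
from h import *
p=lambda s,a,z: print(s,np.round(a,4))
A=ray("side",[[237.4,209.4],[279.6,205.6]],0.133); p("bar side",A,0); d=A[1]-A[0]; print(np.degrees(np.arctan2(d[1],d[0])),np.linalg.norm(d),A.mean(0))
A=ray("top",[[185+392/6,150+148/6],[185+400/6,150+380/6]],0.133); p("bar top",A,0); d=A[0]-A[1]; print(np.degrees(np.arctan2(d[1],d[0])),np.linalg.norm(d),A.mean(0))
A=np.r_[ray("top",[[123.6,165]],0.24),ray("top",[[118.1,201.7]],0.25)]; p("hook top",A,0); d=A[0]-A[1]; print(np.degrees(np.arctan2(d[1],d[0])),np.linalg.norm(d))
# side hook: tip (467,47), knee ~(500,75), post (620,55)  offset 225,95
A=np.r_[ray("side",[[225+(467-425)/5,95+47/5]],0.25),ray("side",[[225+(500-425)/5,95+77/5]],0.235),ray("side",[[225+(622-425)/5,95+55/5]],0.244)]; p("hook side",A,0)
# base plate edges in top
b=lambda x,y:[100+(x-540)/3.6,150+y/6]
A=ray("top",[b(748,110),b(735,352),b(626,345),b(635,100)],0.012); p("base",A,0); d=A[0]-A[1]; print(np.degrees(np.arctan2(d[1],d[0])))
# tray corners, grip
t=lambda x,y:[185+x/6,150+y/6]
A=ray("top",[t(60,150),t(45,408),t(482,428),t(490,165)],0.012);p("tray",A,0);d=A[0]-A[1]; print(np.degrees(np.arctan2(d[1],d[0])),A.mean(0))
d=A[1]-A[2]; print(np.degrees(np.arctan2(d[1],d[0])))
A=ray("top",[t(183,288),t(301,292)],0.059);p("grip",A,0)
```

```text
bar side [[ 0.5059 -0.0342  0.133 ]
 [ 0.6166 -0.0358  0.133 ]]
-0.7830789629922065 0.11069268060590509 [ 0.5612376  -0.03500539  0.133     ]
bar top [[ 0.6101 -0.0353  0.133 ]
 [ 0.4975 -0.0379  0.133 ]]
1.3192405774477534 0.11254149368453277 [ 0.55380368 -0.03662243  0.133     ]
hook top [[0.6228 0.3058 0.24  ]
 [0.5229 0.3156 0.25  ]]
-5.606485301495603 0.10084948556221135
hook side [[0.5297 0.3139 0.25  ]
 [0.5482 0.3005 0.235 ]
 [0.6241 0.2997 0.244 ]]
base [[0.6522 0.2557 0.012 ]
 [0.5244 0.2653 0.012 ]
 [0.529  0.36   0.012 ]
 [0.6585 0.355  0.012 ]]
-4.3114340765114605
tray [[ 0.6297  0.138   0.012 ]
 [ 0.494   0.1453  0.012 ]
 [ 0.4813 -0.0819  0.012 ]
 [ 0.6195 -0.0882  0.012 ]]
-3.1006035426088308 [0.55613493 0.02828691 0.012     ]
86.80791676227854
grip [[0.5509 0.0705 0.059 ]
 [0.5483 0.0107 0.059 ]]
```

```bash
cat >> h.py <<'E'
from scipy.spatial.transform import Rotation as R
def go(target,yaw=None,q=True):
    s=env.observe(); r=R.from_quat(s['eef_rot']); M=r.as_matrix()
    print("t",round(s['time_s'],2),"tcp",np.round(s['tool_pos'],4),"F",np.round(s['wrist_force'],1),"open mm",round(s['opening']*91.2,1))
    if yaw is not None:
        c,sn=np.cos(np.radians(yaw)),np.sin(np.radians(yaw))
        G=np.array([[c,sn,0],[sn,-c,0],[0,0,-1]]).T
        G=np.array([[c,sn,0],[sn,-c,0],[0,0,-1]])
        print("turn now",np.round((r.inv()*R.from_matrix(G)).as_rotvec(),3)); Mg=G
        print("units after turn",np.round(Mg.T@(np.array(target)-s['tool_pos'])/0.025,2))
    print("units now",np.round(M.T@(np.array(target)-s['tool_pos'])/0.025,2),"yaw",round(np.degrees(np.arctan2(M[1,0],M[0,0])),2))
E
python3 -c "
from h import *
go([0.5875,-0.0355,0.20],-90)"
```

```text
t 1.5 tcp [ 0.2478 -0.6547  0.2139] F [ 0.2 -0.  -0.2] open mm 91.4
turn now [-0.     0.     0.362]
units after turn [-24.77 -13.59   0.56]
units now [-18.35 -21.47   0.56] yaw -69.27
```

send_rows(
  deltas=[
    [[60,0,0,0,0,0,0.12],[60,0,0,0,0,0,0.12],[60,0,0,0,0,0,0.122],[60,-0.5,-0.27,0,0,0,0],[60,-0.9,-0.49,0,0,0,0],[60,-0.9,-0.49,0,0,0,0],[60,-0.9,-0.49,0,0,0,0],[60,-0.9,-0.49,0,0,0,0],[60,-0.9,-0.49,0,0,0,0],[60,-0.9,-0.49,0,0,0,0],[60,-0.9,-0.49,0,0,0,0],[60,-0.9,-0.49,0,0,0,0]],
  ],
)

```text
time_s: 2.5
tool_pos: [0.3531, -0.4604, 0.214]
eef_rot: [0.708, -0.706, 0.0, -0.0]
wrist_force: [0.7, -0.4, -0.0]
opening: 0.656
```

```bash
python3 -c "
from h import *
go([0.5875,-0.0355,0.20],-90)"
```

```text
t 2.5 tcp [ 0.3531 -0.4604  0.214 ] F [ 0.7 -0.4 -0. ] open mm 59.8
turn now [-0.     0.     0.003]
units after turn [-17.    -9.38   0.56]
units now [-16.96  -9.43   0.56] yaw -89.81
```

send_rows(
  deltas=[
    [[60,-1,-0.55,0,0,0,0],[60,-1,-0.55,0,0,0,0],[60,-1,-0.55,0,0,0,0],[60,-1,-0.55,0,0,0,0],[60,-1,-0.55,0,0,0,0],[60,-1,-0.55,0,0,0,0],[60,-1,-0.55,0,0,0,0],[60,-1,-0.55,0,0,0,0],[60,-1,-0.55,0,0,0,0],[60,-1,-0.55,0,0,0,0],[60,-1,-0.55,0,0,0,0],[60,-1,-0.55,0,0,0,0]],
  ],
)

```text
time_s: 3.5
tool_pos: [0.5178, -0.1603, 0.214]
eef_rot: [0.708, -0.706, 0.0, -0.0]
wrist_force: [0.3, -1.1, -0.1]
opening: 0.656
```

send_rows(
  deltas=[
    [[60,-1,-0.55,0,0,0,0],[60,-1,-0.55,0,0,0,0],[60,-1,-0.55,0,0,0,0],[60,-1,-0.55,0,0,0,0],[60,-0.6,-0.4,0,0,0,0],[60,-0.3,-0.2,0,0,0,0],[60,0,0,0,0,0,0],[60,0,0,0,0,0,0],[60,0,0,0,0,0,0]],
  ],
)

```text
time_s: 4.25
tool_pos: [0.587, -0.0405, 0.2138]
eef_rot: [0.707, -0.707, -0.0, 0.0]
wrist_force: [-0.7, -0.1, -0.0]
opening: 0.655
```

```bash
python3 -c "
from h import *
go([0.5875,-0.0355,0.114],-90)
im=env.read_camera('side')
a=cv2.resize(im[120:265,205:335],None,fx=4,fy=4,interpolation=cv2.INTER_CUBIC)
cv2.imwrite('pics/d.png',a[:,:,::-1])
for c in ('side','top'):
  for n in('basket_bar',): print(c,[(round(d['p'],2),np.round(d['at'],3)) for d in env.spot_point(c,n)[:2]])
"
```

```text
t 4.25 tcp [ 0.587  -0.0405  0.2138] F [-0.7 -0.1 -0. ] open mm 59.7
turn now [ 0. -0.  0.]
units after turn [-0.2  -0.02  3.99]
units now [-0.2  -0.02  3.99] yaw -89.99
side [(0.96, array([ 0.554, -0.036,  0.133]))]
top [(0.66, array([ 0.559, -0.035,  0.139]))]
```

View pics/d.png

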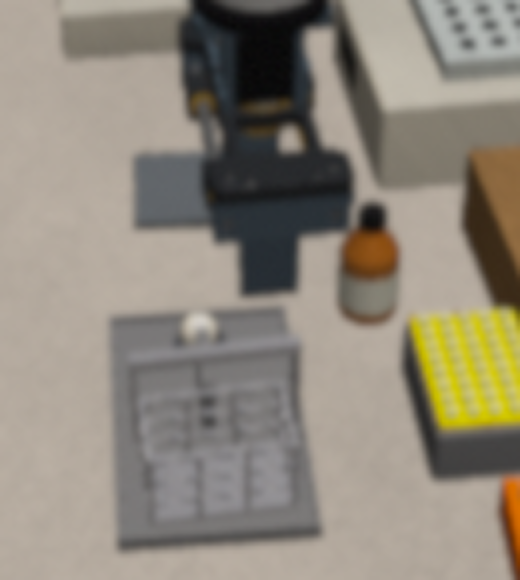

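The finger (268,265) lies above the bar's right half (bar from (130,357) to (297,342)), so I'm descending.

send_rows(
  deltas=[
    [[60,-0.2,0,0.5,0,0,0],[60,0,0,0.7,0,0,0],[60,0,0,0.7,0,0,0],[60,0,0,0.7,0,0,0],[60,0,0,0.7,0,0,0],[60,0,0,0.5,0,0,0],[60,0,0,0.2,0,0,0],[60,0,0,0,0,0,0],[60,0,0,0,0,0,0]],
  ],
)

```text
time_s: 5.15
tool_pos: [0.5878, -0.0348, 0.1141]
eef_rot: [-0.707, 0.707, -0.0, 0.0]
wrist_force: [0.3, -0.3, 0.3]
opening: 0.657
```

```bash
python3 -c "
from h import *
go([0.5875,-0.0355,0.114],-90)
im=env.read_camera('side')
a=cv2.resize(im[150:265,215:305],None,fx=5,fy=5,interpolation=cv2.INTER_CUBIC)
cv2.imwrite('pics/e.png',a[:,:,::-1])
"
```

```text
t 5.15 tcp [ 0.5878 -0.0348  0.1141] F [ 0.3 -0.3  0.3] open mm 59.9
turn now [-0.  0. -0.]
units after turn [0.03 0.01 0.  ]
units now [0.03 0.01 0.  ] yaw -90.02
```

View pics/e.png

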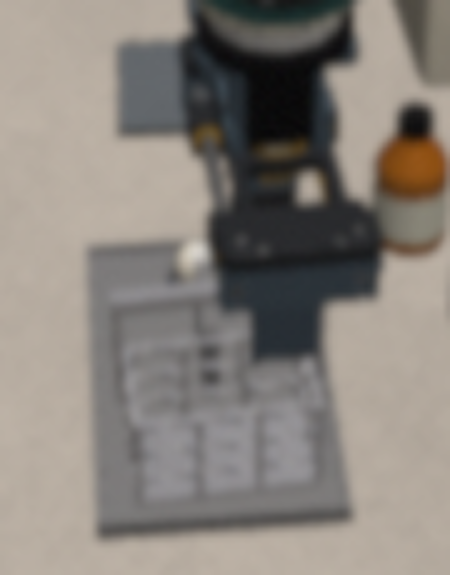

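send_rows(
  deltas=[
    [[60,0,0.15,0,0,0,0],[40,0,0,0,0,0,0],[0,0,0,0,0,0,0],[0,0,0,0,0,0,0],[0,0,0,0,0,0,0],[0,0,0,0,0,0,0],[0,0,0,0,0,0,0],[0,0,0,0,0,0,0],[0,0,0,0,0,0,0],[0,0,0,0,0,0,0]],
  ],
)

```text
time_s: 6.03
tool_pos: [0.5838, -0.0347, 0.1139]
eef_rot: [-0.707, 0.707, 0.0, -0.0]
wrist_force: [0.7, 0.1, -1.2]
opening: 0.106
```

send_rows(
  deltas=[
    [[0,0,0,-0.2,0,0,0],[0,0,0,-0.4,0,0,0],[0,0,0,-0.6,0,0,0],[0,0,0,-0.6,0,0,0],[0,0,0,-0.6,0,0,0],[0,0,0,-0.6,0,0,0],[0,0,0,-0.6,0,0,0],[0,0,0,-0.6,0,0,0],[0,0,0,-0.6,0,0,0],[0,0,0,-0.6,0,0,0],[0,0,0,-0.4,0,0,0],[0,0,0,-0.2,0,0,0]],
  ],
)

```text
time_s: 7.03
tool_pos: [0.5844, -0.0348, 0.266]
eef_rot: [-0.707, 0.707, -0.001, 0.001]
wrist_force: [-0.8, -0.1, -1.1]
opening: 0.107
```

```bash
python3 -c "
from h import *
go([0.5875,-0.0355,0.114],-90)
im=env.read_camera('side')
a=cv2.resize(im[100:265,205:305],None,fx=3.6,fy=3.6,interpolation=cv2.INTER_CUBIC)
for n in ('basket_bar','tray_grip','tray','pocket','ball_center'):  print(n,[(round(d['p'],2),np.round(d['at'],3)) for d in env.spot_point('side',n)[:2]])
im=env.read_camera('top')
b=cv2.resize(im[130:230,185:285],None,fx=4,fy=5.94,interpolation=cv2.INTER_CUBIC)
cv2.imwrite('pics/f.png',np.hstack([a,b])[:,:,::-1])
for n in ('basket_bar','tray_grip','tray','pocket'):  print(n,[(round(d['p'],2),np.round(d['at'],3)) for d in env.spot_point('top',n)[:2]])
"
```

```text
t 7.03 tcp [ 0.5844 -0.0348  0.266 ] F [-0.8 -0.1 -1.1] open mm 9.8
turn now [-0.002 -0.    -0.   ]
units after turn [ 0.03 -0.12  6.08]
units now [ 0.03 -0.11  6.08] yaw -90.01
basket_bar [(0.86, array([ 0.554, -0.032,  0.286]))]
tray_grip [(0.59, array([0.558, 0.04 , 0.042]))]
tray [(0.56, array([ 0.558,  0.029, -0.002]))]
pocket [(0.75, array([0.563, 0.111, 0.011])), (0.48, array([ 0.559,  0.029, -0.   ]))]
ball_center []
basket_bar []
tray_grip [(0.83, array([0.561, 0.039, 0.04 ])), (0.36, array([0.349, 0.215, 0.002]))]
tray [(0.63, array([ 0.562,  0.026, -0.002]))]
pocket [(0.96, array([0.564, 0.109, 0.01 ])), (0.61, array([ 0.772, -0.159,  0.004]))]
```

View pics/f.png

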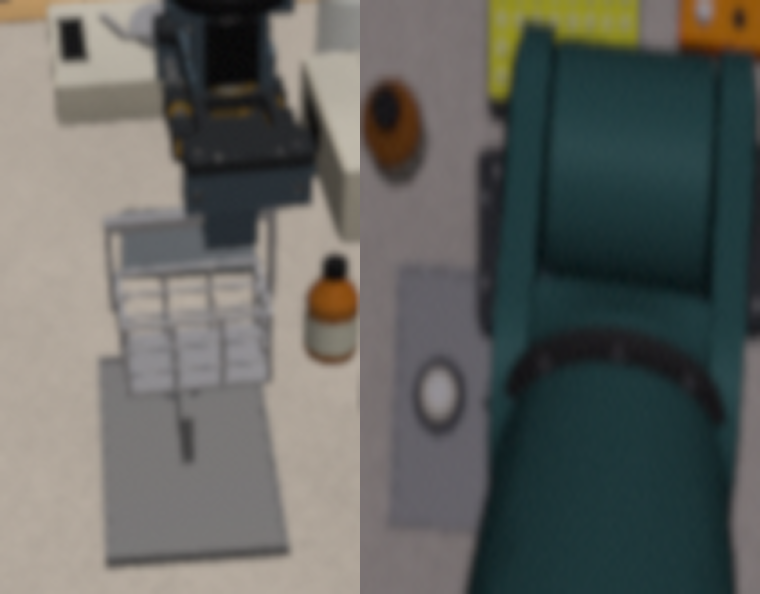

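Basket is lifted clean and level: bar from (105,218) to (275,210) in the left panel, and the tray below it undisturbed with the ball in its pocket. Working out the grip offset and the hook approach.

```bash
python3 -c "
from h import *
A=ray('side',[[205+104/3.6,100+219/3.6],[205+275/3.6,100+210/3.6]],0.285);print(A,A.mean(0))
go([0.4645,0.348,0.253],-5)"
```

```text
[[ 0.50605096 -0.02993986  0.285     ]
 [ 0.61777358 -0.03683235  0.285     ]] [ 0.56191227 -0.03338611  0.285     ]
t 7.58 tcp [ 0.5838 -0.0347  0.2635] F [ 0.  -0.7 -1.3] open mm 9.4
turn now [ 0.000e+00  1.000e-03 -1.484e+00]
units after turn [ -6.09 -14.83   0.42]
units now [-15.31   4.77   0.43] yaw -90.01
```

send_rows(
  deltas=[
    [[0,0,0,0.06,0,0,-0.06],[0,0,0,0.06,0,0,-0.11],[0,0,0,0.06,0,0,-0.12],[0,0,0,0.06,0,0,-0.12],[0,0,0,0.06,0,0,-0.12],[0,0,0,0.06,0,0,-0.12],[0,0,0,0.06,0,0,-0.12],[0,0,0,0,0,0,-0.12],[0,0,0,0,0,0,-0.12],[0,0,0,0,0,0,-0.12],[0,0,0,0,0,0,-0.12],[0,0,0,0,0,0,-0.12]],
  ],
)

```text
time_s: 8.58
tool_pos: [0.5839, -0.0348, 0.2533]
eef_rot: [0.995, -0.097, -0.0, -0.0]
wrist_force: [-0.2, 0.0, -1.9]
opening: 0.104
```

send_rows(
  deltas=[
    [[0,0,0,0,0,0,-0.074],[0,0,0,0,0,0,-0.04],[0,-0.2,-0.4,0,0,0,0],[0,-0.35,-0.8,0,0,0,0],[0,-0.4,-0.9,0,0,0,0],[0,-0.4,-0.9,0,0,0,0],[0,-0.4,-0.9,0,0,0,0],[0,-0.4,-0.9,0,0,0,0],[0,-0.4,-0.9,0,0,0,0],[0,-0.4,-0.9,0,0,0,0],[0,-0.4,-0.9,0,0,0,0],[0,-0.4,-0.9,0,0,0,0]],
  ],
)

```text
time_s: 9.58
tool_pos: [0.5077, 0.1841, 0.2534]
eef_rot: [0.999, -0.044, -0.0, -0.0]
wrist_force: [0.1, 0.0, -1.2]
opening: 0.107
```

```bash
python3 -c "
from h import *
go([0.4645,0.348,0.253],-5)"
```

```text
t 9.58 tcp [0.5077 0.1841 0.2534] F [ 0.1  0.  -1.2] open mm 9.8
turn now [-0.     0.    -0.001]
units after turn [-2.29 -6.38  0.02]
units now [-2.3  -6.38  0.02] yaw -5.08
```

send_rows(
  deltas=[
    [[0,-0.35,-0.9,0,0,0,0],[0,-0.35,-0.9,0,0,0,0],[0,-0.35,-0.9,0,0,0,0],[0,-0.35,-0.9,0,0,0,0],[0,-0.35,-0.9,0,0,0,0],[0,-0.3,-0.8,0,0,0,0],[0,-0.2,-0.6,0,0,0,0],[0,-0.1,-0.4,0,0,0,0],[0,0,-0.1,0,0,0,0],[0,0,0,0,0,0,0],[0,0,0,0,0,0,0],[0,0,0,0,0,0,0]],
  ],
)

```text
time_s: 10.58
tool_pos: [0.4643, 0.3463, 0.2534]
eef_rot: [0.999, -0.044, -0.0, 0.0]
wrist_force: [0.2, 0.2, -0.9]
opening: 0.11
```

```bash
python3 -c "
from h import *
go([0.5595+.0025,0.312+.027,0.253],-5)
im=env.read_camera('side')
a=cv2.resize(im[70:190,195:305],None,fx=5,fy=5,interpolation=cv2.INTER_CUBIC)
cv2.imwrite('pics/g.png',a[:,:,::-1])
for c in ('side','top'):
  if c=='top':
    im=env.read_camera('top'); cv2.imwrite('pics/g2.png',cv2.resize(im[120:260,60:200],None,fx=4,fy=4,interpolation=cv2.INTER_CUBIC)[:,:,::-1])
  for n in ('basket_bar','hook_seat','hook_stand'):  print(c,n,[(round(d['p'],2),np.round(d['at'],3)) for d in env.spot_point(c,n)[:2]])
"
```

```text
t 10.58 tcp [0.4643 0.3463 0.2534] F [ 0.2  0.2 -0.9] open mm 10.0
turn now [ 0.     0.    -0.001]
units after turn [ 3.92 -0.05  0.02]
units now [ 3.92 -0.05  0.02] yaw -5.04
side basket_bar [(0.8, array([0.46 , 0.319, 0.273])), (0.68, array([ 0.7  ,  0.14 , -0.006]))]
side hook_seat [(0.63, array([0.558, 0.322, 0.232])), (0.55, array([ 0.621, -0.302,  0.053]))]
side hook_stand [(0.82, array([0.624, 0.305, 0.006]))]
top basket_bar [(0.89, array([0.463, 0.324, 0.274]))]
top hook_seat [(0.93, array([0.558, 0.316, 0.233])), (0.25, array([ 0.623, -0.3  ,  0.052]))]
top hook_stand [(0.78, array([0.623, 0.31 , 0.001]))]
```

View pics/g.png

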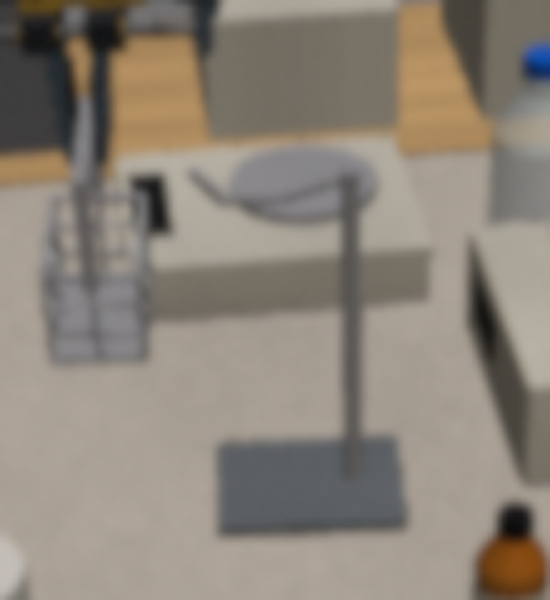

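View pics/g2.png

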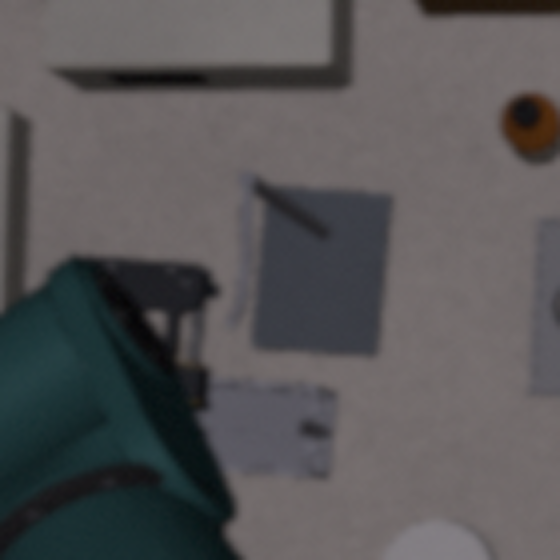

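The basket hangs level in front of the hook. In the side crop the tip is at (195,175), the bar end is around (85,110), and the hook height lies between bar and basket mouth. In the top crop the hook line (248,180)–(235,325) passes clear of the finger edge at (205,400). Threading on.

send_rows(
  deltas=[
    [[0,0.2,0,0,0,0,0],[0,0.4,0,0,0,0,0],[0,0.5,-0.05,0,0,0,0],[0,0.5,-0.05,0,0,0,0],[0,0.5,0,0,0,0,0],[0,0.5,0,0,0,0,0],[0,0.5,0,0,0,0,0],[0,0.4,0,0,0,0,0],[0,0.3,0,0,0,0,0],[0,0.1,0,0,0,0,0],[0,0,0,0,0,0,0],[0,0,0,0,0,0,0]],
  ],
)

```text
time_s: 11.98
tool_pos: [0.5612, 0.3411, 0.2533]
eef_rot: [0.999, -0.043, -0.0, 0.0]
wrist_force: [-0.2, -0.2, -0.8]
opening: 0.107
```

```bash
python3 -c "
from h import *
go([0.5595+.0025,0.314+.027,0.220],-5)
im=env.read_camera('side')
a=cv2.resize(im[70:190,195:305],None,fx=5,fy=5,interpolation=cv2.INTER_CUBIC)
cv2.imwrite('pics/i.png',a[:,:,::-1])
for c in ('side','top'):
  if c=='top':
    im=env.read_camera('top'); cv2.imwrite('pics/i2.png',cv2.resize(im[120:240,60:200],None,fx=5,fy=5,interpolation=cv2.INTER_CUBIC)[:,:,::-1])
  for n in ('basket_bar','hook_seat'):  print(c,n,[(round(d['p'],2),np.round(d['at'],3)) for d in env.spot_point(c,n)[:2]])
"
```

```text
t 11.98 tcp [0.5612 0.3411 0.2533] F [-0.2 -0.2 -0.8] open mm 9.7
turn now [0. 0. 0.]
units after turn [ 0.03 -0.    1.33]
units now [ 0.03 -0.    1.33] yaw -4.98
side basket_bar [(0.71, array([0.557, 0.315, 0.273]))]
side hook_seat [(0.55, array([0.558, 0.321, 0.231])), (0.22, array([0.752, 0.006, 0.003]))]
top basket_bar [(0.97, array([0.558, 0.318, 0.276])), (0.23, array([0.56 , 0.04 , 0.037]))]
top hook_seat [(0.81, array([0.559, 0.313, 0.236]))]
```

View pics/i.png

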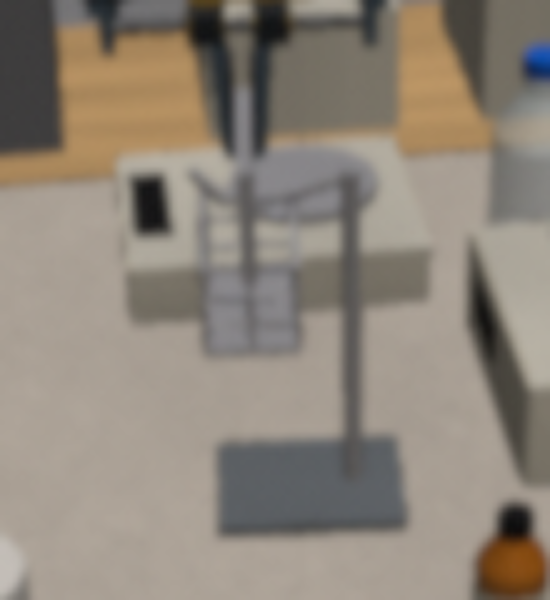

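View pics/i2.png

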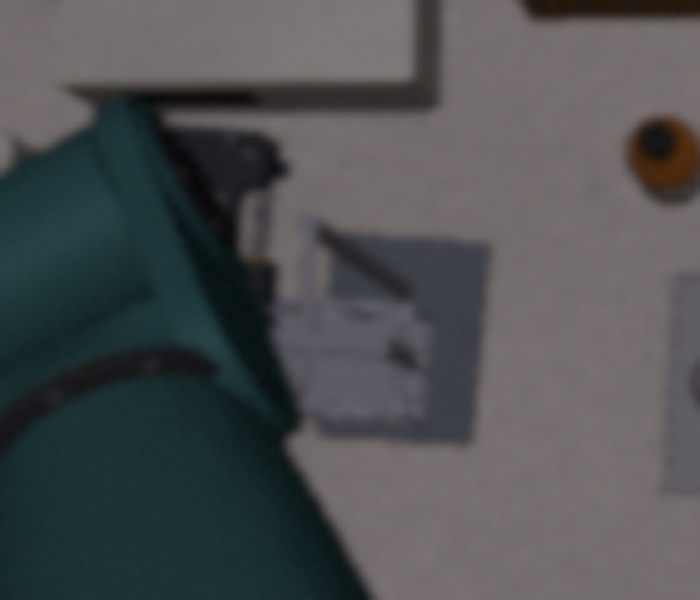

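The bar now lies behind the tip (195,175) and in front of the post (350,180), above the hook bar. Lowering it while watching the force.

send_rows(
  deltas=[
    [[0,0,0,0.2,0,0,0],[0,0,0,0.3,0,0,0],[0,0,0,0.3,0,0,0],[0,0,0,0.2,0,0,0],[0,0,0,0.15,0,0,0],[0,0,0,0.05,0,0,0],[0,0,0,0,0,0,0],[0,0,0,0,0,0,0]],
  ],
)

```text
time_s: 12.95
tool_pos: [0.5616, 0.3411, 0.2235]
eef_rot: [0.999, -0.044, 0.0, -0.0]
wrist_force: [1.0, 0.6, -1.4]
opening: 0.105
```

send_rows(
  deltas=[
    [[0,0,0,0.06,0,0,0],[0,0,0,0.06,0,0,0],[0,0,0,0,0,0,0],[0,0,0,0,0,0,0]],
  ],
)

```text
time_s: 13.28
tool_pos: [0.5615, 0.3411, 0.2204]
eef_rot: [0.999, -0.043, 0.0, -0.0]
wrist_force: [0.6, -1.1, -0.6]
opening: 0.108
```

send_rows(
  deltas=[
    [[0,0,0,0.04,0,0,0],[0,0,0,0,0,0,0],[0,0,0,0,0,0,0]],
  ],
)

```text
time_s: 13.53
tool_pos: [0.5616, 0.3412, 0.2197]
eef_rot: [0.999, -0.043, 0.0, -0.0]
wrist_force: [0.3, 0.5, 0.7]
opening: 0.105
```

send_rows(
  deltas=[
    [[0,0,0,0.04,0,0,0],[0,0,0,0,0,0,0],[0,0,0,0,0,0,0]],
  ],
)

```text
time_s: 13.78
tool_pos: [0.5617, 0.3412, 0.2193]
eef_rot: [0.999, -0.044, 0.0, -0.0]
wrist_force: [-2.7, -1.0, 8.6]
opening: 0.108
```

```bash
python3 -c "
from h import *
go([0.5595+.0025,0.314+.027,0.220],-5)
im=env.read_camera('side')
a=cv2.resize(im[70:170,205:295],None,fx=6,fy=6,interpolation=cv2.INTER_CUBIC)
cv2.imwrite('pics/j.png',a[:,:,::-1])
print(env.observe()['wrist_force'])
"
```

```text
t 13.78 tcp [0.5617 0.3412 0.2193] F [-2.7 -1.   8.6] open mm 9.8
turn now [-0.    -0.001  0.   ]
units after turn [ 0.01  0.01 -0.03]
units now [ 0.01  0.01 -0.03] yaw -4.99
[-2.43072795 -1.16894562  7.93756646]
```

View pics/j.png

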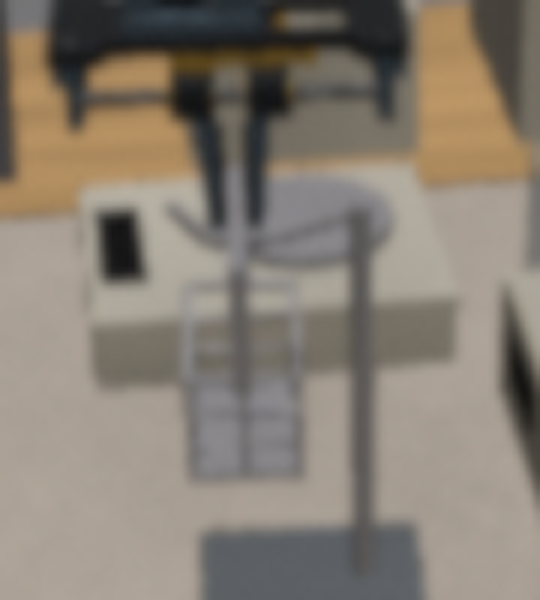

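The bar is seated: contact gives 8 N, and the handle lies on the hook bar at (240,245). I'll ease the push slightly and open gently.

send_rows(
  deltas=[
    [[0,0,0,-0.03,0,0,0],[0,0,0,0,0,0,0],[12,0,0,0,0,0,0],[14,0,0,0,0,0,0],[16,0,0,0,0,0,0],[20,0,0,0,0,0,0],[26,0,0,0,0,0,0],[34,0,0,0,0,0,0],[40,0,0,0,0,0,0],[40,0,0,0,0,0,0],[40,0,0,0,0,0,0],[40,0,0,0,0,0,0]],
  ],
)

```text
time_s: 14.83
tool_pos: [0.5615, 0.3411, 0.2192]
eef_rot: [0.999, -0.043, 0.0, -0.0]
wrist_force: [0.3, 0.5, 0.5]
opening: 0.44
```

```bash
python3 -c "
from h import *
go([0.5595+.0025,0.314+.027,0.220],-5)
im=env.read_camera('side')
a=cv2.resize(im[70:170,205:295],None,fx=6,fy=6,interpolation=cv2.INTER_CUBIC)
cv2.imwrite('pics/k.png',a[:,:,::-1])
for n in ('basket_bar','hook_seat'):  print(n,[(round(d['p'],2),np.round(d['at'],3)) for d in env.spot_point('side',n)[:2]])
"
```

```text
t 14.83 tcp [0.5615 0.3411 0.2192] F [0.3 0.5 0.5] open mm 40.2
turn now [-0.  0.  0.]
units after turn [ 0.02  0.   -0.03]
units now [ 0.02  0.   -0.03] yaw -4.98
basket_bar [(0.56, array([0.558, 0.317, 0.238]))]
hook_seat [(0.67, array([0.558, 0.319, 0.234]))]
```

View pics/k.png

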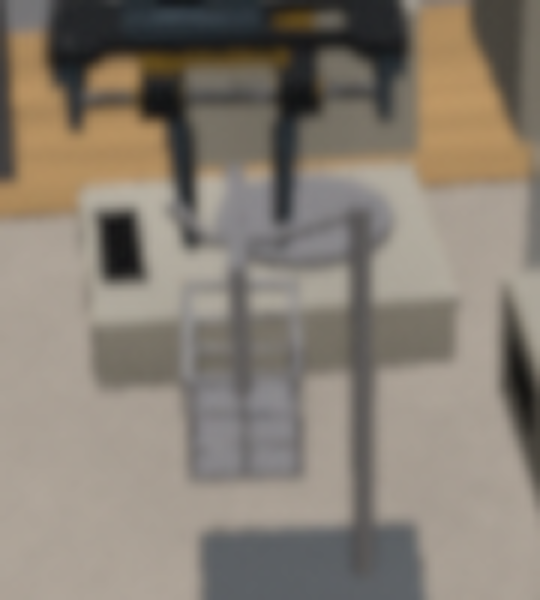

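The basket hangs freely and upright, same position as before release. Retreating upward; then I'll look at the tray again.

send_rows(
  deltas=[
    [[40,0,0,-0.2,0,0,0],[40,0,0,-0.4,0,0,0],[40,0,0,-0.6,0,0,0],[40,0,0,-0.8,0,0,0],[40,0,0,-0.8,0,0,0],[50,0,0.4,-0.4,0,0,0],[60,0,0.8,-0.2,0,0,0],[70,0,1,0,0,0,0],[70,0,1,0,0,0,0],[70,0,1,0,0,0,0],[70,0,1,0,0,0,0],[70,0,1,0,0,0,0]],
  ],
)

```text
time_s: 15.98
tool_pos: [0.5476, 0.185, 0.305]
eef_rot: [0.999, -0.043, 0.0, -0.0]
wrist_force: [0.5, 0.7, 0.4]
opening: 0.767
```

Run:
```python
from h import *
go([0.560,0.040,0.12],-3)
im=env.read_camera('side')
a=cv2.resize(im[95:265,205:300],None,fx=3.5,fy=3.5,interpolation=cv2.INTER_CUBIC)
def mm(c):
    r=env.trace(c,'tray')
    if r:
        M=r[0]['pixels'];v,u=np.nonzero(M);P=ray(c,np.c_[u,v],0.012)[:,:2].astype(np.float32);print(c,cv2.minAreaRect(P*1000))
for n in ('basket_bar','hook_seat','tray_grip','tray','pocket'):  print(n,[(round(d['p'],2),np.round(d['at'],3)) for d in env.spot_point('side',n)[:1]])
mm('side')
im=env.read_camera('top')
b=cv2.resize(im[150:235,185:275],None,fx=5,fy=7,interpolation=cv2.INTER_CUBIC)
cv2.imwrite('pics/l.png',np.hstack([a,b[:595]])[:,:,::-1]) if a.shape[0]==595 else print(a.shape)
for n in ('tray_grip','tray','pocket'):  print(n,[(round(d['p'],2),np.round(d['at'],3)) for d in env.spot_point('top',n)[:1]])
mm('top')
```

```text
t 15.98 tcp [0.5476 0.185  0.305 ] F [0.5 0.7 0.4] open mm 70.0
turn now [-0.    -0.001 -0.035]
units after turn [0.8  5.77 7.4 ]
units now [0.99 5.74 7.4 ] yaw -4.98
basket_bar [(0.69, array([0.558, 0.32 , 0.242]))]
hook_seat [(0.85, array([0.556, 0.318, 0.236]))]
tray_grip [(0.78, array([0.559, 0.039, 0.04 ]))]
tray [(0.65, array([ 0.56 ,  0.03 , -0.002]))]
pocket [(0.67, array([0.563, 0.11 , 0.01 ]))]
side ((560.144287109375, 22.077003479003906), (237.74099731445312, 139.67430114746094), 87.03971862792969)
tray_grip [(0.92, array([0.559, 0.04 , 0.037]))]
tray [(0.69, array([ 0.568,  0.03 , -0.001]))]
pocket [(0.97, array([0.564, 0.108, 0.009]))]
top ((557.9996948242188, 32.279075622558594), (235.31996154785156, 145.25228881835938), 86.77093505859375)
```

View pics/l.png

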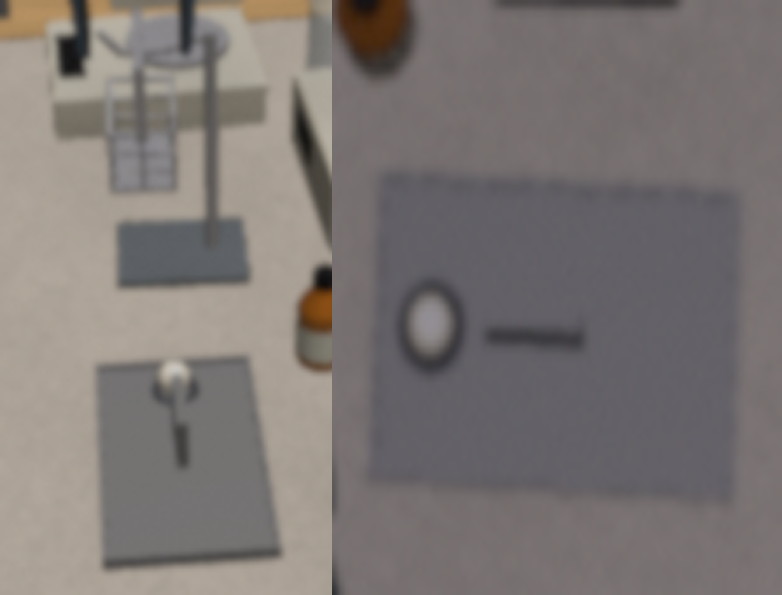

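Tray and ball are unmoved (ball in its ring at (430,325) in the right panel, grip plate at (535,338)), and the basket is hanging still. Approaching the grip.

send_rows(
  deltas=[
    [[70,0,0.5,0.3,0,0,-0.031],[70,0.1,0.8,0.6,0,0,0],[70,0.1,0.8,0.9,0,0,0],[70,0.1,0.8,0.9,0,0,0],[70,0.1,0.8,0.9,0,0,0],[70,0.1,0.8,0.9,0,0,0],[70,0.1,0.7,0.9,0,0,0],[70,0.1,0.4,0.9,0,0,0],[70,0.1,0.15,0.6,0,0,0],[70,0,0,0.3,0,0,0],[70,0,0,0,0,0,0],[70,0,0,0,0,0,0]],
  ],
)

```text
time_s: 17.58
tool_pos: [0.5596, 0.0425, 0.1245]
eef_rot: [1.0, -0.028, -0.0, -0.0]
wrist_force: [1.1, 0.7, 0.7]
opening: 0.765
```

Run:
```python
from h import *
go([0.559,0.040,0.0225],-3.2)
im=env.read_camera('side')
a=cv2.resize(im[145:265,215:305],None,fx=5,fy=5,interpolation=cv2.INTER_CUBIC)
cv2.imwrite('pics/m.png',a[:,:,::-1])
```

```text
t 17.58 tcp [0.5596 0.0425 0.1245] F [1.1 0.7 0.7] open mm 69.8
turn now [-0.  0.  0.]
units after turn [-0.02  0.1   4.08]
units now [-0.02  0.1   4.08] yaw -3.19
```

View pics/m.png

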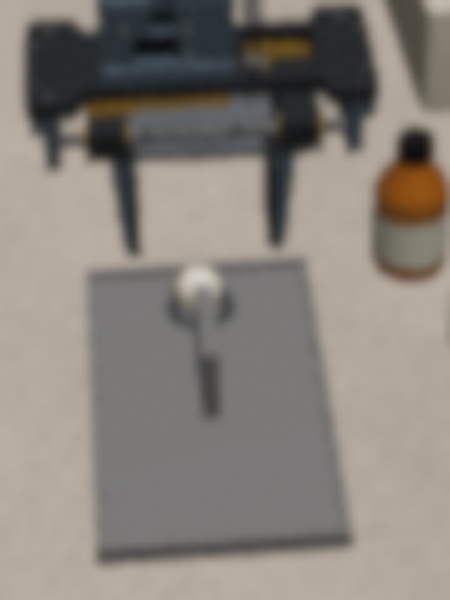

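The finger tips (133,250) and (277,245) straddle the plate (205,340). Descending.

send_rows(
  deltas=[
    [[70,0,0.1,0.3,0,0,0],[70,0,0,0.6,0,0,0],[70,0,0,0.7,0,0,0],[70,0,0,0.7,0,0,0],[70,0,0,0.7,0,0,0],[70,0,0,0.6,0,0,0],[70,0,0,0.35,0,0,0],[70,0,0,0.1,0,0,0],[70,0,0,0,0,0,0],[70,0,0,0,0,0,0]],
  ],
)

```text
time_s: 18.47
tool_pos: [0.5599, 0.0397, 0.0237]
eef_rot: [1.0, -0.028, 0.0, -0.0]
wrist_force: [0.1, -0.2, -0.7]
opening: 0.772
```

Run:
```python
from h import *
go([0.559,0.040,0.0225],-3.2)
im=env.read_camera('side')
a=cv2.resize(im[145:265,215:305],None,fx=5,fy=5,interpolation=cv2.INTER_CUBIC)
cv2.imwrite('pics/n.png',a[:,:,::-1])
```

```text
t 18.47 tcp [0.5599 0.0397 0.0237] F [ 0.1 -0.2 -0.7] open mm 70.4
turn now [-0.    -0.001 -0.   ]
units after turn [-0.04 -0.01  0.05]
units now [-0.04 -0.01  0.05] yaw -3.2
```

View pics/n.png

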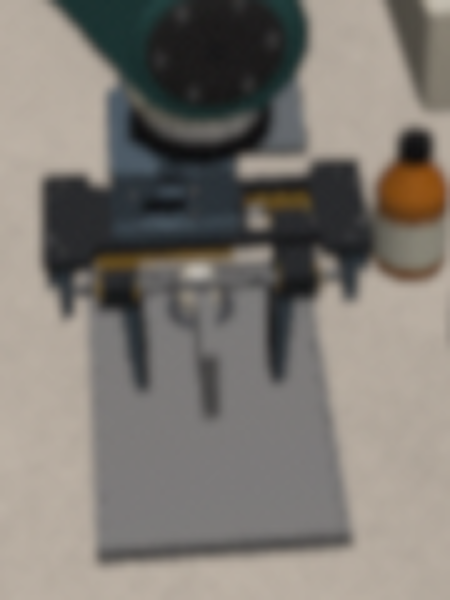

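Fingers at 140 and 277 are centred on the plate at 208. Closing gently in steps.

send_rows(
  deltas=[
    [[55,0,0,0.04,0,0,0],[40,0,0,0,0,0,0],[28,0,0,0,0,0,0],[20,0,0,0,0,0,0],[16,0,0,0,0,0,0],[13,0,0,0,0,0,0],[11,0,0,0,0,0,0],[9,0,0,0,0,0,0],[4,0,0,0,0,0,0],[0,0,0,0,0,0,0],[0,0,0,0,0,0,0],[0,0,0,0,0,0,0]],
  ],
)

```text
time_s: 19.52
tool_pos: [0.5594, 0.0396, 0.0219]
eef_rot: [1.0, -0.028, -0.0, 0.0]
wrist_force: [0.6, -0.3, -1.0]
opening: 0.111
```

send_rows(
  deltas=[
    [[0,0,0,0,0,0,0],[0,0,0,-0.04,0,0,0],[0,0,0,-0.08,0,0,0],[0,0,0,-0.12,0,0,0],[0,0,0,-0.16,0,0,0],[0,0,0,-0.2,0,0,0],[0,0,0,-0.2,0,0,0],[0,0,0,-0.2,0,0,0],[0,0,0,-0.16,0,0,0],[0,0,0,-0.12,0,0,0],[0,0,0,-0.08,0,0,0],[0,0,0,-0.04,0,0,0]],
  ],
)

```text
time_s: 20.52
tool_pos: [0.5595, 0.0396, 0.0573]
eef_rot: [1.0, -0.028, 0.0, -0.0]
wrist_force: [-0.3, -0.3, -4.5]
opening: 0.11
```

Run:
```python
from h import *
go([0.6236,-0.288,0.173],-3.2)
im=env.read_camera('side')
a=cv2.resize(im[145:265,215:305],None,fx=5,fy=5,interpolation=cv2.INTER_CUBIC)
cv2.imwrite('pics/o.png',a[:,:,::-1])
```

```text
t 20.52 tcp [0.5595 0.0396 0.0573] F [-0.3 -0.3 -4.5] open mm 10.1
turn now [-0. -0. -0.]
units after turn [ 3.29 12.94 -4.63]
units now [ 3.3  12.94 -4.63] yaw -3.21
```

View pics/o.png

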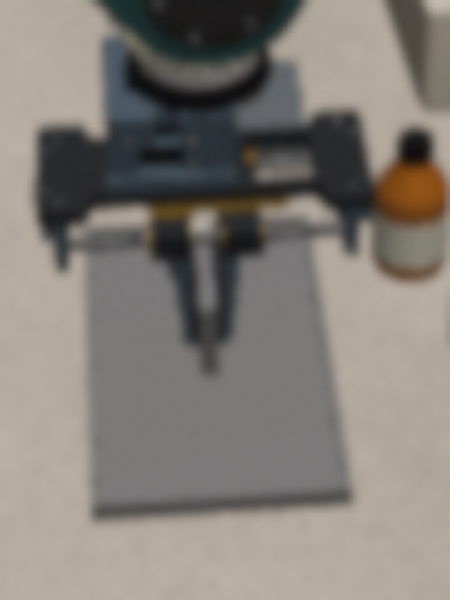

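The tray came up level at about 4.5 N (front edge straight at y≈505). Lifting on, then carrying with gentle ramps.

send_rows(
  deltas=[
    [[0,0,0,-0.1,0,0,0],[0,0,0,-0.2,0,0,0],[0,0,0,-0.3,0,0,0],[0,0,0,-0.4,0,0,0],[0,0,0,-0.5,0,0,0],[0,0,0,-0.6,0,0,0],[0,0,0,-0.6,0,0,0],[0,0,0,-0.6,0,0,0],[0,0,0,-0.5,0,0,0],[0,0,0,-0.4,0,0,0],[0,0,0,-0.3,0,0,0],[0,0,0,-0.13,0,0,0]],
  ],
)

```text
time_s: 21.57
tool_pos: [0.5598, 0.0396, 0.174]
eef_rot: [1.0, -0.028, 0.001, -0.0]
wrist_force: [0.5, -0.5, -5.7]
opening: 0.11
```

Run:
```python
from h import *
go([0.6236,-0.288,0.173],-3.2)
im=env.read_camera('side')
a=cv2.resize(im[115:265,205:305],None,fx=4,fy=4,interpolation=cv2.INTER_CUBIC)
im=env.read_camera('top')
b=cv2.resize(im[150:250,185:275],None,fx=4,fy=6,interpolation=cv2.INTER_CUBIC)
cv2.imwrite('pics/p.png',np.hstack([a,b])[:,:,::-1])
```

```text
t 21.57 tcp [0.5598 0.0396 0.174 ] F [ 0.5 -0.5 -5.7] open mm 10.0
turn now [-0.    -0.001 -0.   ]
units after turn [ 3.28 12.94  0.04]
units now [ 3.28 12.94  0.04] yaw -3.21
```

View pics/p.png

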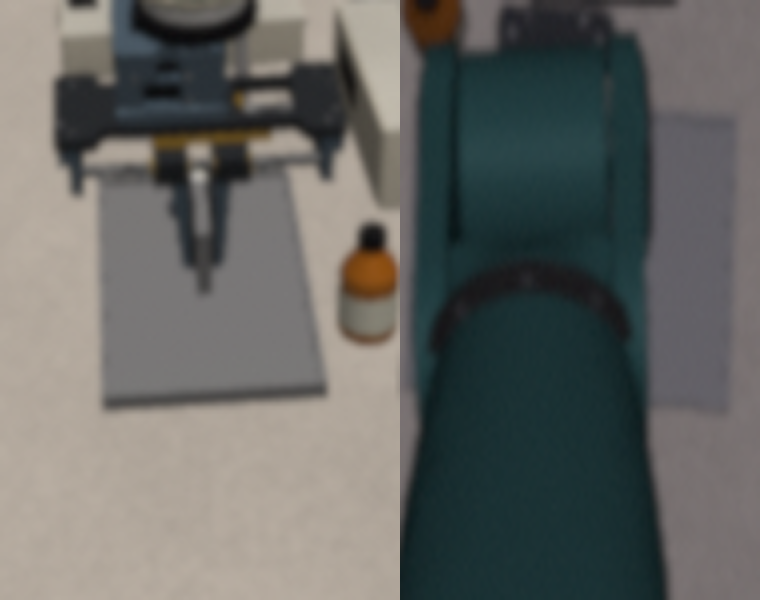

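send_rows(
  deltas=[
    [[0,0.03,0.1,0,0,0,0],[0,0.05,0.2,0,0,0,0],[0,0.08,0.3,0,0,0,0],[0,0.1,0.4,0,0,0,0],[0,0.13,0.5,0,0,0,0],[0,0.15,0.6,0,0,0,0],[0,0.15,0.6,0,0,0,0],[0,0.15,0.6,0,0,0,0],[0,0.15,0.6,0,0,0,0],[0,0.15,0.6,0,0,0,0],[0,0.15,0.6,0,0,0,0],[0,0.15,0.6,0,0,0,0]],
  ],
)

```text
time_s: 22.67
tool_pos: [0.5875, -0.1065, 0.1726]
eef_rot: [1.0, -0.028, -0.0, 0.0]
wrist_force: [-0.0, -0.2, -5.0]
opening: 0.111
```

send_rows(
  deltas=[
    [[0,0.15,0.6,0,0,0,0],[0,0.15,0.6,0,0,0,0],[0,0.15,0.6,0,0,0,0],[0,0.15,0.6,0,0,0,0],[0,0.15,0.6,0,0,0,0],[0,0.15,0.6,0,0,0,0],[0,0.15,0.6,0,0,0,0],[0,0.15,0.6,0,0,0,0],[0,0.14,0.55,0,0,0,0],[0,0.13,0.5,0,0,0,0],[0,0.11,0.45,0,0,0,0],[0,0.09,0.35,0,0,0,0]],
  ],
)

```text
time_s: 23.67
tool_pos: [0.62, -0.2743, 0.1726]
eef_rot: [1.0, -0.028, -0.0, 0.0]
wrist_force: [0.4, -0.3, -4.7]
opening: 0.104
```

send_rows(
  deltas=[
    [[0,0.08,0.28,0,0,0,0],[0,0.05,0.18,0,0,0,0],[0,0.03,0.1,0,0,0,0],[0,0.01,0.03,0,0,0,0],[0,0,0,0,0,0,0],[0,0,0,0,0,0,0],[0,0,0,0,0,0,0],[0,0,0,0,0,0,0]],
  ],
)

```text
time_s: 24.33
tool_pos: [0.6232, -0.2877, 0.1727]
eef_rot: [1.0, -0.028, 0.0, -0.0]
wrist_force: [0.1, -0.1, -4.6]
opening: 0.107
```

Run:
```python
from h import *
go([0.6236,-0.288,0.173],-3.2)
im=env.read_camera('side')
cv2.imwrite('pics/q.png',cv2.resize(im[80:380,170:400],None,fx=2,fy=2,interpolation=cv2.INTER_CUBIC)[:,:,::-1])
f=lambda c,L:[print(c,n,[(round(d['p'],2),np.round(d['at'],3)) for d in env.spot_point(c,n)[:2]]) for n in L]
f('side',('tray','tray_grip','pocket','ball_center','window','reader','basket_bar','hook_seat'))
for n in('tip_box','tube_rack','reagent','dishes','beaker','pen'): f('side',(n,))
im=env.read_camera('top')
cv2.imwrite('pics/q2.png',im[:,:,::-1])
f('top',('tray','tray_grip','pocket','ball_center','window','reader','basket_bar','hook_seat'))
```

```text
t 24.33 tcp [ 0.6232 -0.2877  0.1727] F [ 0.1 -0.1 -4.6] open mm 9.7
turn now [-0. -0.  0.]
units after turn [ 0.02  0.01 -0.01]
units now [ 0.02  0.01 -0.01] yaw -3.19
side tray [(0.62, array([ 0.623, -0.297,  0.146]))]
side tray_grip [(0.69, array([ 0.621, -0.285,  0.192]))]
side pocket [(0.98, array([ 0.624, -0.22 ,  0.16 ]))]
side ball_center []
side window []
side reader [(0.73, array([ 0.621, -0.298, -0.005]))]
side basket_bar []
side hook_seat []
side tip_box [(0.78, array([0.754, 0.006, 0.001])), (0.2, array([0.354, 0.215, 0.   ]))]
side tube_rack [(0.73, array([ 0.768, -0.158, -0.001])), (0.18, array([ 0.628, -0.218,  0.159]))]
side reagent [(0.55, array([ 0.767, -0.158, -0.001]))]
side dishes [(0.76, array([ 0.356,  0.218, -0.   ])), (0.23, array([ 0.623, -0.3  ,  0.15 ]))]
side beaker [(0.96, array([ 0.369, -0.254, -0.004]))]
side pen [(0.59, array([ 0.39 , -0.352,  0.001]))]
top tray []
top tray_grip [(0.56, array([ 0.624, -0.286,  0.192]))]
top pocket [(0.62, array([ 0.628, -0.219,  0.159]))]
top ball_center [(0.6, array([ 0.629, -0.218,  0.173]))]
top window []
top reader []
top basket_bar [(0.93, array([0.559, 0.319, 0.244]))]
top hook_seat [(0.66, array([0.559, 0.316, 0.234])), (0.24, array([ 0.624,  0.309, -0.   ]))]
```

View pics/q.png

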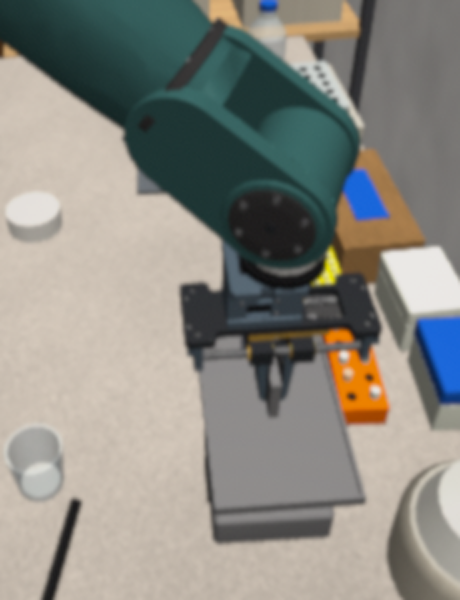

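View pics/q2.png

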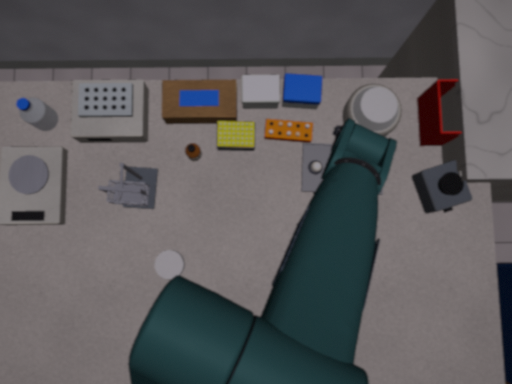

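Side view: tray level over the reader (tray front edge (210–360, 500), reader below). Top view: ball in its pocket at (316,167), basket on the hook at (127,190), bystanders in place. I'll let it settle briefly and hand in.

send_rows(
  deltas=[
    [[0,0,0,0,0,0,0],[0,0,0,0,0,0,0],[0,0,0,0,0,0,0],[0,0,0,0,0,0,0],[0,0,0,0,0,0,0],[0,0,0,0,0,0,0]],
  ],
)

```text
time_s: 26.03
tool_pos: [0.6231, -0.288, 0.1727]
eef_rot: [1.0, -0.028, -0.0, -0.0]
wrist_force: [0.3, -0.9, -3.9]
opening: 0.108
```

Run:
```python
from h import *
go([0.6236,-0.288,0.173],-3.2)
print(env.close_job())
```

```text
t 26.03 tcp [ 0.6231 -0.288   0.1727] F [ 0.3 -0.9 -3.9] open mm 9.8
turn now [-0.  0. -0.]
units after turn [ 0.02 -0.   -0.01]
units now [ 0.02 -0.   -0.01] yaw -3.21
the job is handed in; nothing more can be done
None
```

The basket hangs by its handle on the hook, and I handed the job in at 26 s with the tray held level and still over the reader. No verdict is reported, so this rests on my last checks:

- **Basket:** its bar's middle measured about 4 mm sideways and 10 mm in height from the hook seat. Seated, the height difference should be 4 mm; the rest is within the recogniser's error. The basket was upright and still after I let go.
- **Tray:** its centre was at (0.623, −0.298). The window is at about (0.623, −0.300) and the reader's origin at (0.621, −0.298), so it is centred to within a few mm. The underside is about 95–100 mm above the window, and the tool is level.
- **Ball:** it was seen in its pocket, about 14 mm above the pocket floor where 15 mm is expected.
- **Bystanders:** none looked moved in the last pictures. I compared them by eye, not by measured shift.

In the last side picture the arm hid the window, the hook seat and the bottle. The recogniser placed the bottle on the tube rack with a low score (0.55), but the top view showed it in its usual place. The last top picture found neither the tray's origin, the window nor the reader. The window's position therefore comes from the earlier pictures, and the tray's and reader's from the last side picture.

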